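# Clamp the coupon and take a hardness reading

### The arm

A 6-joint arm with a two-finger parallel gripper is mounted at the origin on a cart in front of the work surface, level with it; the furniture and walls round the work are solid. World frame = base frame: x ahead of the robot, y to its left, z up, the work surface at z = 0. Lengths are in m, angles in rad, forces in N, time in s.
With the tool pointing down it reaches from about 0.35 to 0.775 m from the base axis. Payload 5.5 kg.
Tool frame: the origin (TCP) lies midway between the tips of the shut fingers; the grasp point (between the pads) lies 19 mm behind it; z points along the fingers, y is the line along which they close (so a half turn about z gives the same grasp; the last joint's range is limited). The gripper opens to 85 mm and grips with 20 to 120 N. Pads are 22 mm wide; open, the fingers measure 114 mm over their backs; the gripper's body (76 mm by 85 mm) begins 54 mm behind the grasp point. The pads swing forward as they close: fully open they stand 13 mm farther back than shut.
Start: joints at [-1.332, 0.313, 0.046, 1.304, 0, 1.431], TCP at [0.213, -0.534, 0.231] pointing down, gripper open.
Joint ranges: [-2.76, 2.76], [-0.86, 1.69], [-1.03, 1.26], [-2.2, 2.34], [-1.47, 1.5], [-3.14, 3.14]. Speed limits (rad/s): [2.57, 2.57, 3.14, 3.14, 3.14, 3.14].

### API

Orientations are given as a unit quaternion [w, x, y, z].
In Python, from workcell import env gives the robot as it stands. The module is installed in compiled form; this text tells all that it offers.
- The arm moves only by the tool carry_out, never from a script. Its argument "series" is a list of rows, each an object with "delta_rot": the turn, a rotation vector about the world's x, y, z normalised to -1 to 1, where 1 is 0.1 rad, a list of three; "travel": the shift along the world's x, y, z normalised to -1 to 1, where 1 is 0.025 m, a list of three; "fingers": the closure, from -1 (fully open) to 1 (shut). In form: [{"delta_rot": [ax, ay, az], "travel": [tx, ty, tz], "fingers": fingers}, ...]. A call has 1 to 5 rows; each row shifts and turns the commanded pose from where the row before left it; what a row does not reach is not made up. A row lasts 1/8 s, in which the tool goes at most 62.5 mm and 10.7 degrees, less where a joint would pass 70% of its speed; a pose out of reach is approached as far as the arm can. A call with a number of a shift or a turn outside -1 to 1 is refused whole. A call with a gripper value outside its range is refused whole. The fingers move at their own pace and stop on an object; "squeeze" is the grip in N (left out, the last holds). Time passes only in rows, so rows that do not move let the fingers close. It gives the time, the measured TCP pose, the force, the opening and the grip force at its end, in the units of the state.
- env.get_state(): the state, without advancing time (a new reading comes with each control period).
- env.read_camera(name): name is "scene" or "top"; returns a dict with "color" (384x512x3 uint8, red, green, blue), "fx", "fy", "cx", "cy" (pixels), "world_from_camera" (4x4, takes a point from camera to world coordinates). Camera axes: x right, y up, looking along -z (the intrinsics and any distortion apply to the point x, -y, -z); pixel columns grow to the right and rows downward; lengths in m; the calibration is good to about 2 mm. A picture is of the moment at which its call begins. There is no depth.
- env.hand_in(): hands the job in; it is judged then, once.
The state is a dict: "clock": time; "joint_pos": joint angles; "qvel": joint speeds; "tau": joint torques, N m; "tcp_pos": TCP position; "orientation": TCP orientation; "wrist_force": force on the tool from outside, world axes, zero at the start; "ft_torque": the same for the moment, N m; "finger_gap": finger opening in m; "grip_force": force on a finger pad.
Only numpy, scipy, OpenCV 4.12 (cv2) and the standard library are available. Lean on these libraries where they do the work, as an engineer would, in place of code of your own. Each camera call takes 0.05 s, during which the arm holds its last target. There are 200 camera calls.

### The job

Swing the red-balled clamp down until its rubber pad sits on the steel coupon, then lift the orange hardness tester out of its stand and hold it upright with the tip of its brass foot inside the red ring on the coupon, pressed gently so that the spring foot is pushed about half way in. The reading needs a steady hand: finish while still gripping the tester there, without letting go, and leave the things standing around where they are.

Things in the scene. Friction and masses are not known exactly. Their poses are not given: they have to be found in the camera images.
- fixture: blue steel test fixture bolted to the table. Origin: table level, midway between its two rails; x runs from the front (robot side) to the clamp pivot at the back, y along the coupon to the left, z up. Base plate x -55 to +95 mm, y -85 to +85 mm, 12 mm high; two dark rails along y, 47 mm apart and 22 mm high, keep the coupon square; pivot posts at x 60 to 84, y -40 to -4 mm, up to 70 mm high
- clamp (a joint): hinge of the hold-down clamp, rad: 0 = clamp arm level with its rubber pad on the coupon (it can go about 0.01 below when pressed), about 1 = swung up, away from the robot; limit 1.25. Stiff hinge: it stays where it is left, about 0.25 N m to move, so 2 to 5 N down on the ball
- clamp_ball (a point): centre of the red ball (30 mm diameter) at the free end of the clamp arm, 130 mm from the hinge; with the clamp down it is 60 mm above the table, in front of the coupon. The arm is 16 mm wide and 12 mm thick, the pad's stem 72 mm from the hinge
- clamp_hinge (a point): fixed point on the clamp's hinge axis, 60 mm above the table; the axis is level along the fixture's y; the ball swings round it in the fixture's x-z plane
- coupon: bright steel bar 45 x 140 x 18 mm, 0.85 kg, loose between the rails of the fixture; origin at the centre of its underside, long side along its y; its top is 30 mm above the table
- spot (a point): centre of the spot to test, on the coupon's top face, 42 mm to the left (+y) of the coupon's centre: a flat red ring, 20 mm inside and 27 mm outside diameter, round a bright disc
- stand: grey block 66 x 66 x 45 mm fixed to the table, with an upright 25 mm through hole in which the tester stands; origin at the centre of its underside
- tester: orange pen hardness tester, 0.2 kg, upright in the stand. Origin: foot's tip when fully out; z up along the tester. Brass foot 8 mm diameter, z 0 to 12 mm; steel snout 18 mm, to 35; square housing 30 x 30 mm (flats across its x and y), 35 to 135: grip here; cap to 140. It rests on the stand by the housing's underside, origin 10 mm above the table; 35 mm up clears the stand
- foot (a joint): how far the tester's spring foot is pushed in, m: 0 = fully out, 0.010 = bottomed; spring 0.8 N per mm, so half way in takes 4 N
- foot_tip (a point): centre of the tip of the brass foot; moves with the foot
- grease_tin: red and white grease tin near the front edge (another stands at the back), 68 mm diameter, 53 mm high; bystander, origin at the centre of its underside
- tape_measure: yellow tape measure, 39 x 83 x 66 mm; bystander, origin at the centre of its underside
- spanner: combination spanner lying flat, 36 x 229 x 9 mm; bystander
- screwdriver_amber: screwdriver with amber handle, 29 x 188 x 29 mm; bystander
- end_mill: end mill standing on its shank, 34 mm diameter, 136 mm high; bystander
- steel_square: try square lying flat, 102 x 166 x 15 mm; bystander
Things that resemble listed ones, but are neither listed nor needed, are in the scene too. Several things have the shape of the stand; the one meant has the colours described above.

How it is judged:
On the way, in this order (a step that is already met when the one before it is completed fails the run):
1. the clamp is swung down on the coupon while the tester still stands in its stand (value of joint clamp below 0.035 rad and distance of tester from where it was at the start of the episode below 0.02 m), for 0.2 s.
2. the tester is lifted clear of its stand in the gripper (height (world z) of tester above 0.05 m and contact force between the fingers and tester above 1 N and contact force between tester and stand below 0.1 N), for 0.2 s.
At the end, for the whole second after the job is handed in: Clamp down (joint under 0.035). Gripper still grips the tester: upright within 0.10 rad, still, foot tip within 6.5 mm of the ring's centre on the coupon, foot in 2.5 to 8 mm (1.5 to 9 N), touching neither stand nor fixture. Bystanders within 30 mm of their start (value of joint clamp below 0.035 rad and contact force between the fingers and tester above 1 N and distance between foot_tip and spot below 0.0065 m and angle between tester's own z axis and vertical below 0.1 rad and value of joint foot between 0.0025 and 0.008 m and contact force between tester and coupon between 1.5 and 9 N and contact force between tester and stand below 0.1 N and contact force between tester and fixture below 0.1 N and linear speed of tester below 0.01 m/s and distance of each of grease_tin, tape_measure, spanner, screwdriver_amber, end_mill, steel_square from where it was at the start of the episode below 0.03 m); the arm keeps its last pose, push and grip.
It fails at once if the tester is jammed hard onto the coupon (over 20 N) (contact force between tester and coupon above 20 N).
It fails at once if a bystander is knocked away (over 50 mm) (distance of any of grease_tin, tape_measure, spanner, screwdriver_amber, end_mill, steel_square from where it was at the start of the episode above 0.05 m).
It also fails if it takes over 56 s, if anything falls off the work surface, if the arm or the gripper's body presses on something with over 40 N, if the wrist force passes 120 N, or if a joint passes its speed limit or range.

## Working session

There is one attempt and no reset: what is moved stays moved. The work goes in short steps, Python scripts to look and compute and a tool call to move; the robot and the scene stay as the last step left them, time stands still between calls to the robot, and variables do not carry over. Pictures are saved under pics/ and viewed, at most 10 in all, crops included, and the job is handed in when it is done.

Besides the shell and the picture viewer there is one more tool, called in YAML: its name, and indented under it one key for each argument. carry_out: Moves the arm, as the interface text tells. Its arguments: {"type":"object","properties":{"series":{"type":"array","items":{"type":"object","properties":{"delta_rot":{"type":"array","items":{"type":"number"}},"travel":{"type":"array","items":{"type":"number"}},"fingers":{"type":"number"}}}},"squeeze":{"type":"number"}},"required":["series"]}

```bash
mkdir -p pics; python3 - <<'E'
from workcell import env
import cv2,numpy as np
s=env.get_state(); print({k:np.round(v,3).tolist() for k,v in s.items()})
for n in("scene","top"):
    r=env.read_camera(n); np.savez(f"{n}0.npz",**r)
    print(n,r["fx"],r["fy"],r["cx"],r["cy"],[k for k in r]); print(np.round(r["world_from_camera"],4))
    cv2.imwrite(f"pics/{n}0.png",cv2.resize(r["color"][...,::-1],(800,600),interpolation=cv2.INTER_CUBIC))
E
```

```text
{'clock': 0.0, 'joint_pos': [-1.332, 0.314, 0.045, 1.304, 0.0, 1.431], 'qvel': [-0.001, -0.0, -0.0, -0.0, 0.001, 0.0], 'tau': [-0.0, -48.063, 29.853, 0.02, -0.0, 0.0], 'tcp_pos': [0.212, -0.534, 0.23], 'orientation': [-0.001, 0.982, 0.188, -0.0], 'wrist_force': [0.735, -0.803, 0.359], 'ft_torque': [0.039, 0.001, 0.026], 'grip_force': 0.0, 'finger_gap': 0.085}
scene 476.7083155372231 476.7083155372231 254.32785658879416 196.32776469859505 ['color', 'fx', 'fy', 'cx', 'cy', 'world_from_camera']
[[-0.7929  0.3818 -0.475  -0.0663]
 [-0.6092 -0.4748  0.6352  0.9489]
 [ 0.017   0.793   0.609   0.955 ]
 [ 0.      0.      0.      1.    ]]
top 389.4989870344996 389.4989870344996 251.8474349002303 202.6909679792683 ['color', 'fx', 'fy', 'cx', 'cy', 'world_from_camera']
[[-0.0238  0.9757 -0.2177  0.3726]
 [-0.9997 -0.0223  0.0092  0.0087]
 [ 0.0042  0.2178  0.976   1.1431]
 [ 0.      0.      0.      1.    ]]
```

View pics/scene0.png

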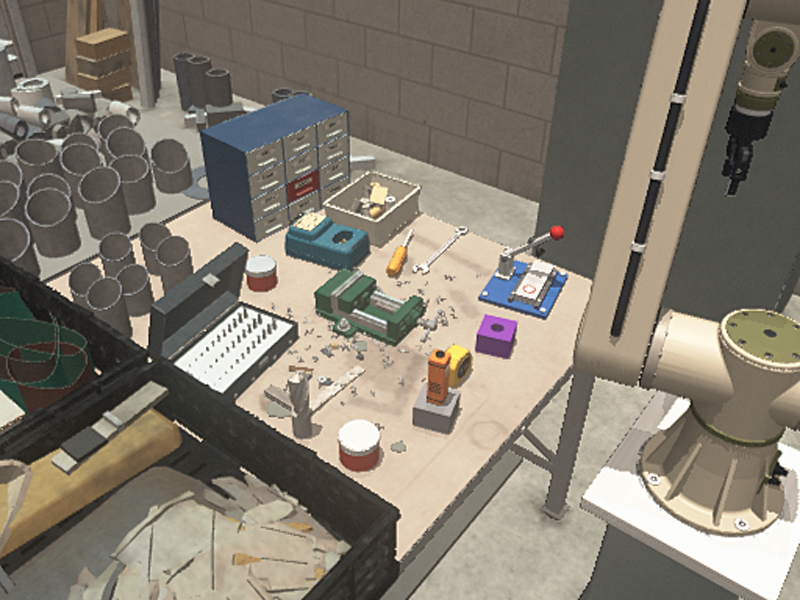

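View pics/top0.png

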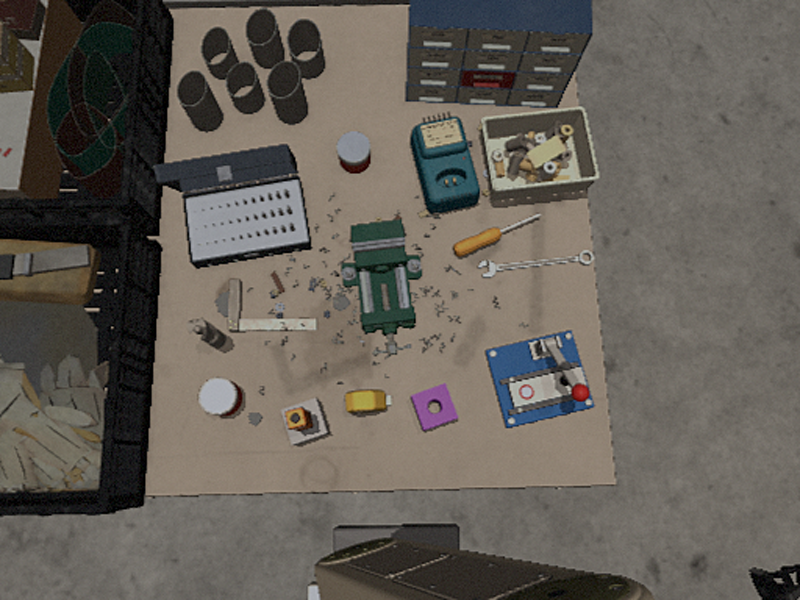

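The scene view shows the ball at about (557,233), the ring at (529,289), the tester at (438,375), all in the 800x600 picture. In the top view they are the ball at (580,393), ring (526,393), tester cap (298,415), grey stand (305,422) and blue plate around (540,378).

```bash
cat > h.py <<'E'
import numpy as np,cv2
def ray(r,u,v):
    T=r["world_from_camera"]; d=np.array([(u-r["cx"])/r["fx"],-(v-r["cy"])/r["fy"],-1.])
    return T[:3,3],T[:3,:3]@d
def plane(r,u,v,z):
    o,d=ray(r,u,v); return o+d*(z-o[2])/d[2]
def tri(a,ua,b,ub):
    o1,d1=ray(a,*ua);o2,d2=ray(b,*ub)
    t=np.linalg.lstsq(np.c_[d1,-d2],o2-o1,rcond=None)[0]
    p,q=o1+t[0]*d1,o2+t[1]*d2; return (p+q)/2,np.linalg.norm(p-q)
def mask(r,lo,hi,box=None):
    h=cv2.cvtColor(r["color"],cv2.COLOR_RGB2HSV)
    m=cv2.inRange(h,lo,hi)
    if lo[0]==0 and hi[0]<=10: m|=cv2.inRange(h,(170,lo[1],lo[2]),(180,hi[1],hi[2]))
    if box: k=np.zeros_like(m);u0,v0,u1,v1=box;k[v0:v1,u0:u1]=255;m&=k
    return m
E
python3 - <<'E'
from h import *
s,t=np.load("scene0.npz"),np.load("top0.npz")
for n,r in(("scene",s),("top",t)):
    f=lambda *b:tuple(int(x*.64) for x in b)
    bx=dict(scene=f(470,215,600,330),top=f(480,320,620,440))[n]
    for lab,lo,hi,b in(("red",(0,110,60),(8,255,255),bx),("blue",(100,120,40),(125,255,255),bx),("orange",(5,150,60),(18,255,255),dict(scene=f(415,340,455,410),top=f(275,390,325,445))[n])):
        m=mask(r,lo,hi,b); c,_=cv2.findContours(m,cv2.RETR_EXTERNAL,cv2.CHAIN_APPROX_NONE)
        for k in c:
            if len(k)>5: print(n,lab,"area",cv2.contourArea(k),"bb",cv2.boundingRect(k),"circ",np.round(cv2.minEnclosingCircle(k)[0],1),"rect",np.round(cv2.boxPoints(cv2.minAreaRect(k)),1).tolist())
a=s["color"][120:290,250:390][...,::-1]; b=t["color"][190:300,160:400][...,::-1]
A=cv2.resize(a,None,fx=3,fy=3,interpolation=cv2.INTER_CUBIC);cv2.imwrite("pics/c1.png",A)
B=cv2.resize(b,None,fx=3.3,fy=3.3,interpolation=cv2.INTER_CUBIC);cv2.imwrite("pics/c2.png",B)
E
```

```text
scene red area 55.5 bb (352, 144, 9, 10) circ [355.7 148.4] rect [[352.0, 144.0], [360.0, 144.0], [360.0, 153.0], [352.0, 153.0]]
scene blue area 392.0 bb (307, 174, 56, 29) circ [334.5 183. ] rect [[306.70001220703125, 189.89999389648438], [314.8999938964844, 161.8000030517578], [362.1000061035156, 175.5], [354.0, 203.60000610351562]]
scene blue area 34.5 bb (329, 167, 9, 8) circ [332.4 170.5] rect [[329.0, 167.0], [337.0, 167.0], [337.0, 174.0], [329.0, 174.0]]
scene orange area 0.0 bb (274, 256, 9, 3) circ [278. 257.] rect [[274.0, 256.0], [274.20001220703125, 255.39999389648438], [282.0, 258.0], [281.79998779296875, 258.6000061035156]]
scene orange area 166.0 bb (274, 234, 10, 22) circ [278.5 244.5] rect [[274.0, 234.0], [283.0, 234.0], [283.0, 255.0], [274.0, 255.0]]
scene orange area 59.0 bb (275, 224, 13, 11) circ [281.  228.5] rect [[274.20001220703125, 231.39999389648438], [277.20001220703125, 222.39999389648438], [287.70001220703125, 225.89999389648438], [284.70001220703125, 234.89999389648438]]
top red area 0.0 bb (337, 253, 4, 3) circ [338.5 254. ] rect [[336.799987792968
[... 694 characters left out ...]
9389648438], [364.70001220703125, 210.89999389648438], [371.70001220703125, 233.8000030517578], [362.20001220703125, 236.6999969482422]]
top orange area 1.5 bb (195, 271, 4, 3) circ [196.5 272. ] rect [[195.0, 273.0], [198.0, 271.0], [198.60000610351562, 271.8999938964844], [195.60000610351562, 273.8999938964844]]
top orange area 0.0 bb (184, 262, 6, 2) circ [186.5 262.5] rect [[184.0, 263.0], [188.8000030517578, 261.3999938964844], [189.0, 262.0], [184.1999969482422, 263.6000061035156]]
top orange area 15.5 bb (185, 261, 11, 14) circ [189.5 267.5] rect [[184.8000030517578, 273.3999938964844], [191.39999389648438, 260.20001220703125], [198.60000610351562, 263.79998779296875], [192.0, 277.0]]
```

View pics/c1.png

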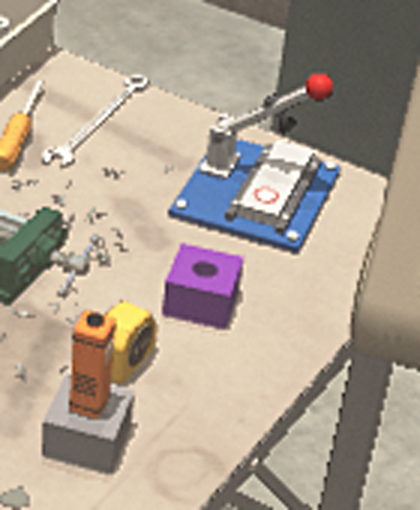

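View pics/c2.png

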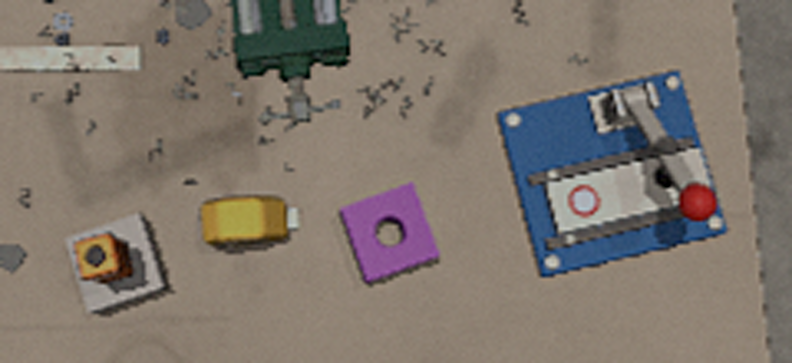

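The crops show the ball at c1 (319,87) / c2 (698,201), the ring at c1 (266,195) / c2 (584,201), the cap's dark centre at c1 (95,319) / c2 (95,256), and the plate corners in c2 at (498,112), (678,70), (727,236) and (543,276).

```bash
python3 - <<'E'
from h import *
s,t=np.load("scene0.npz"),np.load("top0.npz")
c1=lambda u,v:((u+.5)/3-.5+250,(v+.5)/3-.5+120)
c2=lambda u,v:((u+.5)/3.3-.5+160,(v+.5)/3.3-.5+190)
def redcent(r,c,w):
    u0,v0=int(c[0])-w,int(c[1])-w
    p=r["color"][v0:v0+2*w+1,u0:u0+2*w+1].astype(float)
    wt=np.clip(p[...,0]-np.maximum(p[...,1],p[...,2])-15,0,None)
    v,u=np.mgrid[v0:v0+2*w+1,u0:u0+2*w+1]; return ((wt*u).sum()/wt.sum(),(wt*v).sum()/wt.sum())
R=lambda x:np.round(x,4).tolist()
for n,a,b,w in(("ball",c1(319,87),c2(698,201),7),("ring",c1(266,195),c2(584,201),6)):
    a2,b2=redcent(s,a,w),redcent(t,b,w); print(n,R(a),R(a2),R(b),R(b2)); p,g=tri(s,a2,t,b2); print(R(p),R(g), "z=.03 planes",R(plane(s,*a2,.03)),R(plane(t,*b2,.03)))
p,g=tri(s,c1(95,319),t,c2(95,256)); print("cap",R(p),R(g), R(plane(s,*c1(95,319),.15)),R(plane(t,*c2(95,256),.15)))
P=np.array([plane(t,*c2(*q),.012) for q in((498,112),(678,70),(727,236),(543,276))]); print("plate",R(P))
print("plate edges dir y",R([np.degrees(np.arctan2(*(-(P[1]-P[0])[[0,1]]*[1,1]))),np.degrees(np.arctan2(*(-(P[2]-P[3])[[0,1]])))]), "x dir",R([np.degrees(np.arctan2(d[1],d[0])) for d in(P[0]-P[3],P[1]-P[2])]), R(np.linalg.norm(P-np.roll(P,1,0),axis=1)),R(P.mean(0)))
S=np.array([plane(t,*c2(*q),.045) for q in((66,238),(139,214),(169,287),(95,312))]);print("stand",R(S),R(S.mean(0)),R(np.linalg.norm(S-np.roll(S,1,0),axis=1)))
# stand top by cube corners in scene (top face)
S2=np.array([plane(s,*c1(*q),.045) for q in((63,372),(134,384),(103,437),(42,425))]);print("stand scene",R(S2),R(S2.mean(0)))
E
```

```text
ball [356.0, 148.6667] [356.0333, 147.6155] [371.1667, 250.5606] [371.1223, 250.8089]
[0.4625, -0.301, 0.1498] 0.0017 z=.03 planes [0.542, -0.4865, 0.03] [0.4725, -0.3387, 0.03]
ring [338.3333, 184.6667] [338.4125, 184.8258] [336.6212, 250.5606] [336.4894, 250.591]
[0.4758, -0.2396, 0.0302] 0.001 z=.03 planes [0.4764, -0.2397, 0.03] [0.4754, -0.2399, 0.03]
cap [0.4318, 0.1633, 0.1484] 0.0008 [0.4312, 0.165, 0.15] [0.4313, 0.1629, 0.15]
plate [[0.558, -0.1732, 0.012], [0.5924, -0.3372, 0.012], [0.4438, -0.3671, 0.012], [0.4132, -0.2041, 0.012]]
plate edges dir y [-11.8617, -10.6216] x dir [12.046, 11.397] [0.148, 0.1675, 0.1516, 0.1659] [0.5018, -0.2704, 0.012]
stand [[0.4532, 0.2038, 0.045], [0.4719, 0.1422, 0.045], [0.4103, 0.1168, 0.045], [0.3913, 0.1786, 0.045]] [0.4317, 0.1604, 0.045] [0.0668, 0.0644, 0.0666, 0.0647]
stand scene [[0.4765, 0.1425, 0.045], [0.416, 0.1148, 0.045], [0.4, 0.1879, 0.045], [0.4509, 0.2095, 0.045]] [0.4359, 0.1637, 0.045]
```

carry_out:
  series:
    - {"travel": [1, 0.93, 0], "delta_rot": [0, 0, 0], "fingers": 1}
    - {"travel": [1, 0.93, 0], "delta_rot": [0, 0, 0], "fingers": 1}
    - {"travel": [1, 0.93, 0], "delta_rot": [0, 0, 0], "fingers": 1}
    - {"travel": [1, 0.93, 0], "delta_rot": [0, 0, 0], "fingers": 1}
    - {"travel": [1, 0.93, 0], "delta_rot": [0, 0, 0], "fingers": 1}

```text
clock: 0.72
tcp_pos: [0.3382, -0.417, 0.2309]
orientation: [-0.0, 0.982, 0.188, -0.0]
wrist_force: [0.9, -0.2, -0.8]
finger_gap: 0.0
grip_force: 0.0
```

carry_out:
  series:
    - {"travel": [1, 0.93, 0], "delta_rot": [0, 0, 0], "fingers": 1}
    - {"travel": [1, 0.93, 0], "delta_rot": [0, 0, 0], "fingers": 1}
    - {"travel": [1, 0.93, 0], "delta_rot": [0, 0, 0], "fingers": 1}
    - {"travel": [1, 0.93, -0.5], "delta_rot": [0, 0, 0], "fingers": 1}
    - {"travel": [1, 0.93, -0.7], "delta_rot": [0, 0, 0], "fingers": 1}

```text
clock: 1.35
tcp_pos: [0.4635, -0.3011, 0.2011]
orientation: [0.0, 0.982, 0.188, 0.0]
wrist_force: [0.0, -0.4, -0.2]
finger_gap: -0.0003
grip_force: 0.0
```

carry_out:
  series:
    - {"travel": [0, 0, -0.7], "delta_rot": [0, 0, 0], "fingers": 1}
    - {"travel": [0, 0, -0.7], "delta_rot": [0, 0, 0], "fingers": 1}
    - {"travel": [-0.3, -0.06, -0.4], "delta_rot": [0, 0, 0], "fingers": 1}
    - {"travel": [-0.3, -0.06, -0.4], "delta_rot": [0, 0, 0], "fingers": 1}

```text
clock: 1.85
tcp_pos: [0.4471, -0.3047, 0.146]
orientation: [-0.0, 0.982, 0.188, 0.0]
wrist_force: [0.6, 0.5, 0.6]
finger_gap: 0.0002
grip_force: 0.6
```

```bash
cat >> h.py <<'E'
def redcent(r,box,w=None):
    u0,v0,u1,v1=box; p=r["color"][v0:v1,u0:u1].astype(float)
    wt=p[...,0]-np.maximum(p[...,1],p[...,2]); wt[wt<50]=0
    v,u=np.mgrid[v0:v1,u0:u1]; return ((wt*u).sum()/wt.sum(),(wt*v).sum()/wt.sum()),int((wt>0).sum())
E
python3 - <<'E'
from h import *
from workcell import env
s,t=env.read_camera("scene"),env.read_camera("top")
a,b=redcent(s,(340,130,380,182)),redcent(t,(350,235,395,275)); print(a,b,tri(s,a[0],t,b[0]))
A=cv2.resize(s["color"][110:230,290:430],None,fx=3,fy=3)[...,::-1];B=cv2.resize(t["color"][190:310,290:430],None,fx=3,fy=3)[...,::-1]
cv2.imwrite("pics/push.png",np.hstack([A,B])[:, :800])
E
```

```text
((np.float64(358.47265451311694), np.float64(153.23076923076923)), 52) ((np.float64(368.4343525179856), np.float64(252.47841726618705)), 17) (array([ 0.45589717, -0.30123536,  0.13149535]), np.float64(0.007340090860033999))
```

View pics/push.png

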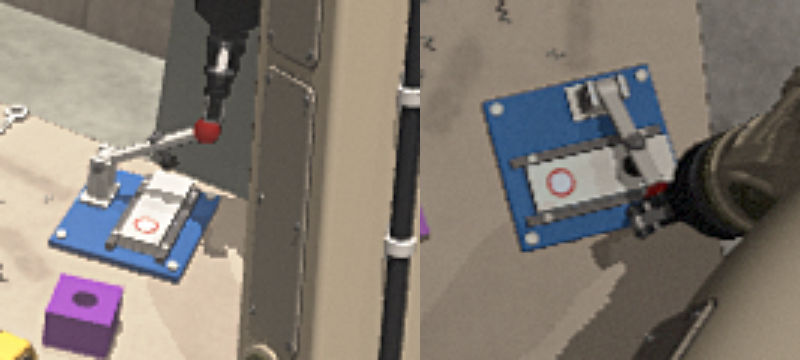

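The left half shows the closed fingertips pressing on the red ball at (208,130). The clamp has begun to move down, so I'll follow the arc.

carry_out:
  series:
    - {"travel": [-0.3, -0.06, -0.5], "delta_rot": [0, 0, 0], "fingers": 1}
    - {"travel": [-0.27, -0.05, -0.55], "delta_rot": [0, 0, 0], "fingers": 1}
    - {"travel": [-0.2, -0.04, -0.55], "delta_rot": [0, 0, 0], "fingers": 1}
    - {"travel": [-0.12, -0.03, -0.5], "delta_rot": [0, 0, 0], "fingers": 1}

```text
clock: 2.45
tcp_pos: [0.4247, -0.3092, 0.0927]
orientation: [-0.0, 0.982, 0.188, -0.0]
wrist_force: [-0.5, -0.3, 1.5]
finger_gap: 0.0003
grip_force: 0.7
```

carry_out:
  series:
    - {"travel": [0.1, 0.02, -0.3], "delta_rot": [0, 0, 0], "fingers": 1}
    - {"travel": [0, 0, -0.3], "delta_rot": [0, 0, 0], "fingers": 1}
    - {"travel": [0, 0, -0.15], "delta_rot": [0, 0, 0], "fingers": 1}
    - {"travel": [0, 0, 0], "delta_rot": [0, 0, 0], "fingers": 1}

```text
clock: 2.95
tcp_pos: [0.4282, -0.3087, 0.075]
orientation: [-0.0, 0.982, 0.188, 0.0]
wrist_force: [0.0, -0.1, 1.1]
finger_gap: 0.0001
grip_force: 0.0
```

carry_out:
  series:
    - {"travel": [0, 0, -0.06], "delta_rot": [0, 0, 0], "fingers": 1}
    - {"travel": [0, 0, -0.04], "delta_rot": [0, 0, 0], "fingers": 1}
    - {"travel": [0, 0, 0], "delta_rot": [0, 0, 0], "fingers": 1}

```text
clock: 3.32
tcp_pos: [0.4283, -0.3089, 0.0744]
orientation: [0.001, 0.982, 0.188, 0.001]
wrist_force: [-3.6, 4.0, 13.0]
finger_gap: 0.0002
grip_force: 7.0
```

carry_out:
  series:
    - {"travel": [0, 0, 1], "delta_rot": [0, 0, 0], "fingers": 1}
    - {"travel": [0, 0.2, 1], "delta_rot": [0, 0, 0], "fingers": 0}
    - {"travel": [-0.5, 1, 1], "delta_rot": [0, 0, 0], "fingers": -1}
    - {"travel": [-0.5, 1, 1], "delta_rot": [0, 0, 0], "fingers": -1}
    - {"travel": [-0.5, 1, 1], "delta_rot": [0, 0, 0], "fingers": -1}

```text
clock: 3.95
tcp_pos: [0.3902, -0.228, 0.1983]
orientation: [0.0, 0.982, 0.188, 0.0]
wrist_force: [0.7, -0.0, -0.0]
finger_gap: 0.0723
grip_force: 0.0
```

carry_out:
  series:
    - {"travel": [0, 1, 1], "delta_rot": [0, 0, 0], "fingers": -1}
    - {"travel": [0, 1, 1], "delta_rot": [0, 0, 0], "fingers": -1}
    - {"travel": [0, 1, 0.5], "delta_rot": [0, 0, 0], "fingers": -1}
    - {"travel": [0, 1, 0], "delta_rot": [0, 0, 0], "fingers": -1}
    - {"travel": [0, 1, 0], "delta_rot": [0, 0, 0], "fingers": -1}

```text
clock: 4.58
tcp_pos: [0.3907, -0.103, 0.2604]
orientation: [0.0, 0.982, 0.188, 0.001]
wrist_force: [0.9, -0.2, 0.1]
finger_gap: 0.0855
grip_force: 0.0
```

```bash
python3 - <<'E'
from h import *
from workcell import env
q=env.get_state();print(np.round(q["joint_pos"],3),np.round(q["tcp_pos"],4))
s,t=env.read_camera("scene"),env.read_camera("top")
a,b=redcent(s,(340,130,385,215)),redcent(t,(345,235,395,275)); print(a,b,tri(s,a[0],t,b[0]))
np.savez("scene1.npz",**s);np.savez("top1.npz",**t)
z=np.load("top0.npz");y=np.load("scene0.npz")
A=cv2.resize(z["color"][250:290,172:222],None,fx=8,fy=8,interpolation=cv2.INTER_CUBIC);B=cv2.resize(y["color"][210:285,255:305],None,fx=8,fy=8,interpolation=cv2.INTER_CUBIC)
C=np.zeros((600,800,3),np.uint8);C[:320,:400]=A;C[:,400:]=B
C[330:600,:400]=cv2.resize(t["color"][200:290,300:433],(400,270))
cv2.imwrite("pics/tester.png",C[...,::-1])
E
```

```text
[-0.457 -0.028 -0.286  1.312  0.     2.305] [ 0.3907 -0.103   0.2604]
 ** On entry to DLASCL parameter number  4 had an illegal value
 ** On entry to DLASCL parameter number  4 had an illegal value
 ** On entry to DLASCL parameter number  4 had an illegal value
 ** On entry to DLASCL parameter number  4 had an illegal value
 ** On entry to DLASCL parameter number  5 had an illegal value
 ** On entry to DLASCL parameter number  4 had an illegal valueh.py:20: RuntimeWarning: invalid value encountered in scalar divide
  v,u=np.mgrid[v0:v1,u0:u1]; return ((wt*u).sum()/wt.sum(),(wt*v).sum()/wt.sum()),int((wt>0).sum())
Traceback (most recent call last):
  File "h.py", line 9, in tri
    t=np.linalg.lstsq(np.c_[d1,-d2],o2-o1,rcond=None)[0]
      ~~~~~~~~~~~~~~~^^^^^^^^^^^^^^^^^^^^^^^^^^^^^^^^
numpy.linalg.LinAlgError: SVD did not converge in Linear Least Squares
```

```bash
python3 - <<'E'
from h import *
from workcell import env
s,t=env.read_camera("scene"),env.read_camera("top")
np.savez("scene1.npz",**s);np.savez("top1.npz",**t)
z=np.load("top0.npz");y=np.load("scene0.npz")
A=cv2.resize(z["color"][250:290,172:222],None,fx=8,fy=8,interpolation=cv2.INTER_CUBIC);B=cv2.resize(y["color"][210:285,255:305],None,fx=8,fy=8,interpolation=cv2.INTER_CUBIC)
C=np.zeros((600,800,3),np.uint8);C[:320,:400]=A;C[:,400:]=B
C[320:600,:400]=cv2.resize(s["color"][120:225,270:420],(400,280))
cv2.imwrite("pics/tester.png",C[...,::-1])
E
```

```text
(no output)
```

View pics/tester.png

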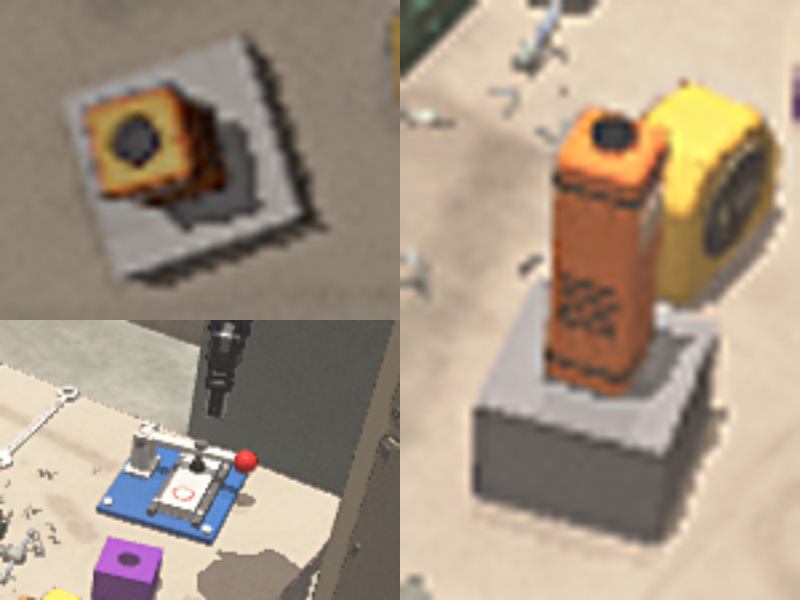

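The tester stands in the grey stand, with its cap corners in the top crop at (85,103), (172,83), (190,183) and (100,200). It is turned slightly relative to the stand. At lower left the clamp lies level, ball at (245,461), pad on the coupon.

```bash
python3 - <<'E'
from h import *
t=np.load("top0.npz")
P=np.array([plane(t,(u+.5)/8-.5+172,(v+.5)/8-.5+250,.15) for u,v in((85,103),(172,83),(190,183),(100,200))])
print(P.round(4),P.mean(0).round(4))
for i in range(4):
    d=P[(i+1)%4]-P[i]; print(np.degrees(np.arctan2(d[1],d[0])).round(1),np.linalg.norm(d).round(4))
s,t=np.load("scene1.npz"),np.load("top1.npz")
print(redcent(s,(345,160,380,190)))
b=redcent(s,(345,160,380,190))[0]; print("ball at z .06",plane(s,*b,.06).round(4),"z.075",plane(s,*b,.075).round(4))
E
```

```text
[[0.4436 0.1788 0.15  ]
 [0.4493 0.1514 0.15  ]
 [0.418  0.1455 0.15  ]
 [0.4134 0.1736 0.15  ]] [0.4311 0.1623 0.15  ]
-78.4 0.0279
-169.3 0.0318
99.3 0.0285
9.7 0.0307
((np.float64(361.52031802120143), np.float64(171.93096920747098)), 60)
ball at z .06 [ 0.435  -0.3136  0.06  ] z.075 [ 0.4266 -0.2925  0.075 ]
```

carry_out:
  series:
    - {"travel": [0.12, 0.76, 0], "delta_rot": [0, 0, 0.98], "fingers": -1}
    - {"travel": [0.12, 0.76, 0], "delta_rot": [0, 0, 0.98], "fingers": -1}
    - {"travel": [0.12, 0.76, 0], "delta_rot": [0, 0, 0.98], "fingers": -1}
    - {"travel": [0.12, 0.76, 0], "delta_rot": [0, 0, 0.98], "fingers": -1}
    - {"travel": [0.12, 0.76, 0], "delta_rot": [0, 0, 0.98], "fingers": -1}

```text
clock: 5.4
tcp_pos: [0.406, -0.0092, 0.26]
orientation: [0.0, 0.907, 0.422, 0.0]
wrist_force: [0.4, 0.5, 0.8]
finger_gap: 0.0858
grip_force: 0.0
```

carry_out:
  series:
    - {"travel": [0.12, 0.76, 0], "delta_rot": [0, 0, 0.98], "fingers": -1}
    - {"travel": [0.12, 0.76, 0], "delta_rot": [0, 0, 0.98], "fingers": -1}
    - {"travel": [0.12, 0.76, 0], "delta_rot": [0, 0, 0.98], "fingers": -1}
    - {"travel": [0.12, 0.76, 0], "delta_rot": [0, 0, 0.98], "fingers": -1}
    - {"travel": [0.12, 0.76, 0], "delta_rot": [0, 0, 0.98], "fingers": -1}

```text
clock: 6.02
tcp_pos: [0.4212, 0.086, 0.2599]
orientation: [0.0, 0.777, 0.629, 0.0]
wrist_force: [0.1, 0.2, 0.5]
finger_gap: 0.0857
grip_force: 0.0
```

carry_out:
  series:
    - {"travel": [0.12, 0.76, 0], "delta_rot": [0, 0, 0.98], "fingers": -1}
    - {"travel": [0.12, 0.76, 0], "delta_rot": [0, 0, 0.98], "fingers": -1}
    - {"travel": [0.12, 0.76, 0], "delta_rot": [0, 0, 0.98], "fingers": -1}
    - {"travel": [0.12, 0.76, 0], "delta_rot": [0, 0, 0.98], "fingers": -1}
    - {"travel": [0, 0, 0], "delta_rot": [0, 0, 0], "fingers": -1}

```text
clock: 6.65
tcp_pos: [0.4331, 0.1623, 0.2597]
orientation: [0.0, 0.641, 0.768, -0.0]
wrist_force: [0.1, -0.9, -0.0]
finger_gap: 0.0854
grip_force: 0.0
```

carry_out:
  series:
    - {"travel": [-0.06, 0.02, -0.9], "delta_rot": [0, 0, 0], "fingers": -1}
    - {"travel": [0, 0, -1], "delta_rot": [0, 0, 0], "fingers": -1}
    - {"travel": [0, 0, -1], "delta_rot": [0, 0, 0], "fingers": -1}
    - {"travel": [0, 0, -0.8], "delta_rot": [0, 0, 0], "fingers": -1}
    - {"travel": [0, 0, -0.8], "delta_rot": [0, 0, 0], "fingers": -1}

```text
clock: 7.28
tcp_pos: [0.4311, 0.1615, 0.1468]
orientation: [0.0, 0.642, 0.767, -0.0]
wrist_force: [-0.3, -0.6, -0.2]
finger_gap: 0.085
grip_force: 0.0
```

carry_out:
  series:
    - {"travel": [0, 0, -0.8], "delta_rot": [0, 0, 0], "fingers": -1}
    - {"travel": [0, 0, -0.8], "delta_rot": [0, 0, 0], "fingers": -1}
    - {"travel": [0, 0, -0.65], "delta_rot": [0, 0, 0], "fingers": -1}
    - {"travel": [0, 0, 0], "delta_rot": [0, 0, 0], "fingers": -1}

```text
clock: 7.78
tcp_pos: [0.43, 0.1615, 0.0902]
orientation: [-0.001, 0.642, 0.767, -0.001]
wrist_force: [-0.4, -0.4, 0.9]
finger_gap: 0.0856
grip_force: 0.0
```

carry_out:
  series:
    - {"travel": [0.06, 0.05, 0], "delta_rot": [0, 0, 0], "fingers": 0}
    - {"travel": [0, 0, 0], "delta_rot": [0, 0, 0], "fingers": 0.3}
    - {"travel": [0, 0, 0], "delta_rot": [0, 0, 0], "fingers": 1}
    - {"travel": [0, 0, 0], "delta_rot": [0, 0, 0], "fingers": 1}
    - {"travel": [0, 0, 0], "delta_rot": [0, 0, 0], "fingers": 1}
  squeeze: 50

```text
clock: 8.4
tcp_pos: [0.4328, 0.164, 0.0919]
orientation: [0.0, 0.641, 0.768, 0.0]
wrist_force: [-0.9, -0.8, 5.3]
finger_gap: 0.0296
grip_force: 51.5
```

carry_out:
  series:
    - {"travel": [0, 0, 0.3], "delta_rot": [0, 0, 0], "fingers": 1}
    - {"travel": [0, 0, 0.7], "delta_rot": [0, 0, 0], "fingers": 1}
    - {"travel": [0, 0, 0.8], "delta_rot": [0, 0, 0], "fingers": 1}
    - {"travel": [0, 0, 0.8], "delta_rot": [0, 0, 0], "fingers": 1}
    - {"travel": [0, 0, 0.8], "delta_rot": [0, 0, 0], "fingers": 1}

```text
clock: 9.02
tcp_pos: [0.4318, 0.1639, 0.1767]
orientation: [-0.0, 0.641, 0.768, -0.0]
wrist_force: [-0.4, 0.0, -2.9]
finger_gap: 0.0294
grip_force: 50.6
```

carry_out:
  series:
    - {"travel": [0, 0, 0.8], "delta_rot": [0, 0, 0], "fingers": 1}
    - {"travel": [0, 0, 0], "delta_rot": [0, 0, 0], "fingers": 1}
    - {"travel": [0, 0, 0], "delta_rot": [0, 0, 0], "fingers": 1}

```text
clock: 9.4
tcp_pos: [0.4318, 0.1639, 0.1954]
orientation: [-0.0, 0.641, 0.768, -0.0]
wrist_force: [0.1, 0.3, -3.1]
finger_gap: 0.0295
grip_force: 50.9
```

```bash
python3 - <<'E'
from h import *
from workcell import env
q=env.get_state();print(np.round(q["joint_pos"],3),np.round(q["tcp_pos"],4),np.round(q["wrist_force"],2))
s,t=env.read_camera("scene"),env.read_camera("top")
np.savez("scene2.npz",**s);np.savez("top2.npz",**t)
C=np.hstack([cv2.resize(r["color"][v:v+100,u:u+66],None,fx=6,fy=6,interpolation=cv2.INTER_CUBIC) for r,u,v in((s,245,175),(t,160,210))])
cv2.imwrite("pics/lift.png",C[...,::-1])
E
```

```text
[ 0.189  0.112 -0.299  1.162  0.     1.579] [0.4318 0.1639 0.1954] [ 0.12  0.34 -3.08]
```

View pics/lift.png

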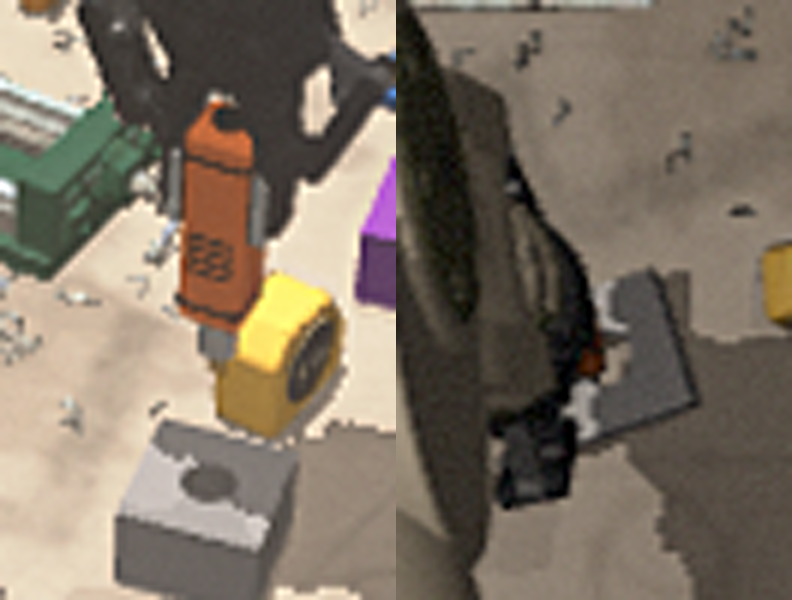

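Left half: the tester hangs upright between the pads, clear of the stand, with its housing bottom at (180–262, ~300) and brass foot tip near (221,375).

```bash
cat >> h.py <<'E'
def proj(r,p):
    T=np.linalg.inv(r["world_from_camera"]); c=T[:3,:3]@np.asarray(p,float)+T[:3,3]
    return np.array([r["cx"]+r["fx"]*c[0]/-c[2], r["cy"]+r["fy"]*c[1]/c[2]])
E
python3 - <<'E'
from h import *
s=np.load("scene2.npz"); 
f=lambda p:((proj(s,p)-[245,175]+.5)*6-.5).round(0).tolist()
x,y=.4318,.1639
for z in(0,12,35): print(z,f((x,y,.1135+z/1e3)))
c,sn=np.cos(np.radians(10.3)),np.sin(np.radians(10.3))
for z in(35,100,135):
    print(z,[f((x+.015*(a*c-b*sn),y+.015*(a*sn+b*c),.1135+z/1e3)) for a,b in((1,1),(-1,1),(-1,-1),(1,-1))])
# image centreline of foot/snout: saturation-based pixels
crop=s["color"][228:242,272:290]; print(cv2.cvtColor(crop,cv2.COLOR_RGB2HSV)[...,0]); print(cv2.cvtColor(crop,cv2.COLOR_RGB2HSV)[...,2])
E
```

```text
0 [217.0, 370.0]
12 [218.0, 349.0]
35 [221.0, 309.0]
35 [[174.0, 319.0], [238.0, 341.0], [267.0, 300.0], [204.0, 278.0]]
100 [[181.0, 200.0], [247.0, 222.0], [276.0, 182.0], [211.0, 161.0]]
135 [[184.0, 133.0], [252.0, 155.0], [282.0, 115.0], [215.0, 94.0]]
[[ 16  16  19  16  15  12   9  10  10   9  10   8   7  14  24  27  27  28]
 [ 13  15  14  15  18  16  27  16  11  10  10   9  11  19  28  25  25  25]
 [ 15  15  15  15  16  15  20  23  26  25  12   9  15  29  26  25  25  25]
 [ 14  16  15  15  14  15  10  11  16  15  21 113  15  28  25  25  25  25]
 [ 14  15  15  16  17  15  13  15  14  15  15  10  17  27  25  25  25  25]
 [ 14  16  15  15  16  16  13  15  18  12  11   4  18  25  26  25  25  25]
 [ 16  16  17  14  15  14  15  14  13  14  11  15  19  20  21  23  25  25]
 [ 17  18  17  16  17  16  18  15  18  18  19  19  18  19  19  19  21  23]
 [ 15  17  16  17  16  17  17  17  16  17  18  19  19  19  18  19  19  19]
 [ 15  16  17  16  15  15  16  15  15  19  18  19  19  19  19  19  19  19]
 [ 15  15  15  15  15  16  15  13  13  19  19  19  18  19  19  19  19  18]
 [ 17  15  15  15
[... 559 characters left out ...]
196 255 255 253 253 254]
 [219 218 219 223 224 221 114 118 117 124 120 119 184 255 255 255 254 254]
 [219 222 223 221 224 231 210 152 115 125 119 142 198 244 249 254 255 254]
 [225 225 225 221 221 229 236 200 112 121 127 166 156 170 206 233 245 255]
 [220 225 225 224 225 226 227 196 133 127 129 164 162 156 153 164 199 230]
 [218 219 219 219 218 221 224 231 213 134 137 162 160 163 163 157 158 159]
 [221 218 218 219 219 219 219 227 226 149 162 158 160 161 163 162 160 165]
 [222 220 219 218 220 220 223 224 188 152 160 159 162 160 161 160 164 166]
 [229 226 222 223 225 228 230 230 199 152 158 158 157 161 160 161 165 164]
 [227 236 231 230 231 235 236 235 209 149 158 160 160 161 161 161 163 164]]
```

carry_out:
  series:
    - {"travel": [0.05, -0.45, 0], "delta_rot": [0, 0, 0], "fingers": 1}
    - {"travel": [0.1, -0.95, 0], "delta_rot": [0, 0, 0], "fingers": 1}
    - {"travel": [0.1, -0.95, 0], "delta_rot": [0, 0, 0], "fingers": 1}
    - {"travel": [0.1, -0.95, 0], "delta_rot": [0, 0, 0], "fingers": 1}
    - {"travel": [0.1, -0.95, 0], "delta_rot": [0, 0, 0], "fingers": 1}

```text
clock: 10.12
tcp_pos: [0.4434, 0.0563, 0.1959]
orientation: [-0.0, 0.641, 0.768, -0.0]
wrist_force: [-0.2, -0.8, -1.4]
finger_gap: 0.0295
grip_force: 50.9
```

carry_out:
  series:
    - {"travel": [0.1, -0.95, 0], "delta_rot": [0, 0, 0], "fingers": 1}
    - {"travel": [0.1, -0.95, 0], "delta_rot": [0, 0, 0], "fingers": 1}
    - {"travel": [0.1, -0.95, 0], "delta_rot": [0, 0, 0], "fingers": 1}
    - {"travel": [0.1, -0.95, 0], "delta_rot": [0, 0, 0], "fingers": 1}
    - {"travel": [0.1, -0.95, 0], "delta_rot": [0, 0, 0], "fingers": 1}

```text
clock: 10.75
tcp_pos: [0.4557, -0.0624, 0.1959]
orientation: [-0.0, 0.641, 0.768, -0.0]
wrist_force: [0.7, 0.1, -2.4]
finger_gap: 0.0297
grip_force: 50.9
```

carry_out:
  series:
    - {"travel": [0.1, -0.95, 0], "delta_rot": [0, 0, 0], "fingers": 1}
    - {"travel": [0.1, -0.95, 0], "delta_rot": [0, 0, 0], "fingers": 1}
    - {"travel": [0.1, -0.95, 0], "delta_rot": [0, 0, 0], "fingers": 1}
    - {"travel": [0.1, -0.95, 0], "delta_rot": [0, 0, 0], "fingers": 1}
    - {"travel": [0.1, -0.95, 0], "delta_rot": [0, 0, 0], "fingers": 1}

```text
clock: 11.38
tcp_pos: [0.468, -0.1811, 0.1958]
orientation: [-0.0, 0.641, 0.768, -0.0]
wrist_force: [0.6, -0.3, -2.5]
finger_gap: 0.0292
grip_force: 50.9
```

carry_out:
  series:
    - {"travel": [0.1, -0.95, 0], "delta_rot": [0, 0, 0], "fingers": 1}
    - {"travel": [0.1, -0.95, 0], "delta_rot": [0, 0, 0], "fingers": 1}
    - {"travel": [0, 0, 0], "delta_rot": [0, 0, 0], "fingers": 1}

```text
clock: 11.75
tcp_pos: [0.4735, -0.2293, 0.1959]
orientation: [-0.0, 0.642, 0.767, -0.0]
wrist_force: [0.0, -0.1, -3.4]
finger_gap: 0.0291
grip_force: 50.8
```

carry_out:
  series:
    - {"travel": [0.1, -0.39, -0.6], "delta_rot": [0, 0, 0], "fingers": 1}
    - {"travel": [0, 0, -0.9], "delta_rot": [0, 0, 0], "fingers": 1}
    - {"travel": [0, 0, -0.8], "delta_rot": [0, 0, 0], "fingers": 1}
    - {"travel": [0, 0, -0.5], "delta_rot": [0, 0, 0], "fingers": 1}
    - {"travel": [0, 0, 0], "delta_rot": [0, 0, 0], "fingers": 1}

```text
clock: 12.38
tcp_pos: [0.4753, -0.2363, 0.125]
orientation: [-0.001, 0.64, 0.768, -0.0]
wrist_force: [1.3, 0.1, -2.6]
finger_gap: 0.0294
grip_force: 50.8
```

```bash
python3 - <<'E'
from h import *
from workcell import env
q=env.get_state();p=q["tcp_pos"];print(np.round(p,4),np.round(q["wrist_force"],2))
s=env.read_camera("scene");np.savez("scene3.npz",**s)
tip=[p[0],p[1]-.001,p[2]-.0819]
f=lambda P:((proj(s,P)-[290,125]+.5)*8-.5).round(0).tolist()
print("tip",f(tip),"snout",f([tip[0],tip[1],tip[2]+.02]),"ring",f((.4758,-.2396,.03)))
cv2.imwrite("pics/near.png",cv2.resize(s["color"][125:200,290:390],None,fx=8,fy=8,interpolation=cv2.INTER_CUBIC)[...,::-1])
E
```

```text
[ 0.4753 -0.2363  0.125 ] [ 1.27  0.12 -2.61]
tip [394.0, 460.0] snout [400.0, 420.0] ring [392.0, 483.0]
```

View pics/near.png

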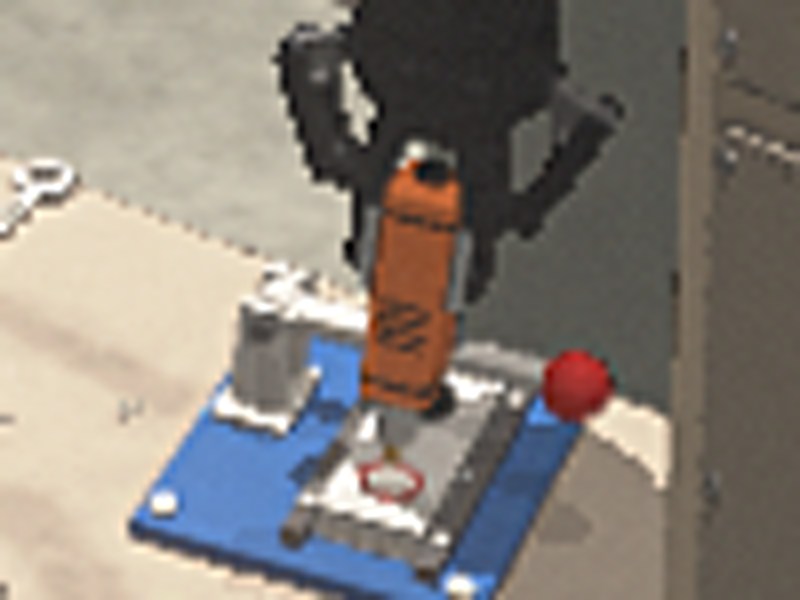

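The foot tip hangs at about (391,462), just above the ring centred at (392,483). It should move about 2 mm towards -y, then go down gently.

carry_out:
  series:
    - {"travel": [0.02, -0.09, -0.2], "delta_rot": [0, 0, 0], "fingers": 1}
    - {"travel": [0, 0, -0.2], "delta_rot": [0, 0, 0], "fingers": 1}
    - {"travel": [0, 0, -0.1], "delta_rot": [0, 0, 0], "fingers": 1}
    - {"travel": [0, 0, 0], "delta_rot": [0, 0, 0], "fingers": 1}

```text
clock: 12.92
tcp_pos: [0.4765, -0.2392, 0.1136]
orientation: [-0.0, 0.641, 0.768, 0.0]
wrist_force: [-0.3, -0.1, -2.6]
finger_gap: 0.0296
grip_force: 50.8
```

```bash
python3 - <<'E'
from h import *
from workcell import env
q=env.get_state();print(np.round(q["tcp_pos"],4),np.round(q["wrist_force"],2))
E
```

```text
[ 0.4765 -0.2392  0.1136] [-0.27 -0.11 -2.64]
```

Next I'll press down in small steps, watching the force.

carry_out:
  series:
    - {"travel": [0, 0, -0.1], "delta_rot": [0, 0, 0], "fingers": 1}
    - {"travel": [0, 0, -0.06], "delta_rot": [0, 0, 0], "fingers": 1}
    - {"travel": [0, 0, 0], "delta_rot": [0, 0, 0], "fingers": 1}
    - {"travel": [0, 0, 0], "delta_rot": [0, 0, 0], "fingers": 1}

```text
clock: 13.42
tcp_pos: [0.4768, -0.2394, 0.1101]
orientation: [0.0, 0.641, 0.768, 0.0]
wrist_force: [0.0, -0.4, -1.0]
finger_gap: 0.0294
grip_force: 51.0
```

carry_out:
  series:
    - {"travel": [0, 0, -0.08], "delta_rot": [0, 0, 0], "fingers": 1}
    - {"travel": [0, 0, -0.04], "delta_rot": [0, 0, 0], "fingers": 1}
    - {"travel": [0, 0, 0], "delta_rot": [0, 0, 0], "fingers": 1}
    - {"travel": [0, 0, 0], "delta_rot": [0, 0, 0], "fingers": 1}
    - {"travel": [0, 0, 0], "delta_rot": [0, 0, 0], "fingers": 1}

```text
clock: 14.05
tcp_pos: [0.4769, -0.2394, 0.107]
orientation: [0.0, 0.641, 0.768, 0.0]
wrist_force: [0.5, -0.0, 1.6]
finger_gap: 0.0293
grip_force: 51.2
```

```bash
python3 - <<'E'
from h import *
from workcell import env
F=[]
for i in range(4):
    s=env.read_camera("scene");t=env.read_camera("top");q=env.get_state();F.append(np.r_[q["tcp_pos"],q["wrist_force"]])
print(np.round(F,4))
A=cv2.resize(s["color"][135:200,300:380],None,fx=8,fy=8,interpolation=cv2.INTER_CUBIC)
p=F[-1];f=lambda P:((proj(s,P)-[300,135]+.5)*8-.5).round(0).tolist()
print("ring",f((.4758,-.2396,.03)),"tip",f((p[0],p[1]-.001,.03)))
cv2.imwrite("pics/final.png",A[...,::-1])
E
```

```text
[[ 0.4768 -0.2394  0.107   0.5126 -1.0986  1.848 ]
 [ 0.4768 -0.2394  0.107  -0.2032 -0.2488  1.1734]
 [ 0.4768 -0.2394  0.1069  0.7764 -0.5652  0.6681]
 [ 0.4768 -0.2394  0.1069  1.3198 -0.7883  0.7687]]
ring [312.0, 403.0] tip [311.0, 401.0]
```

View pics/final.png

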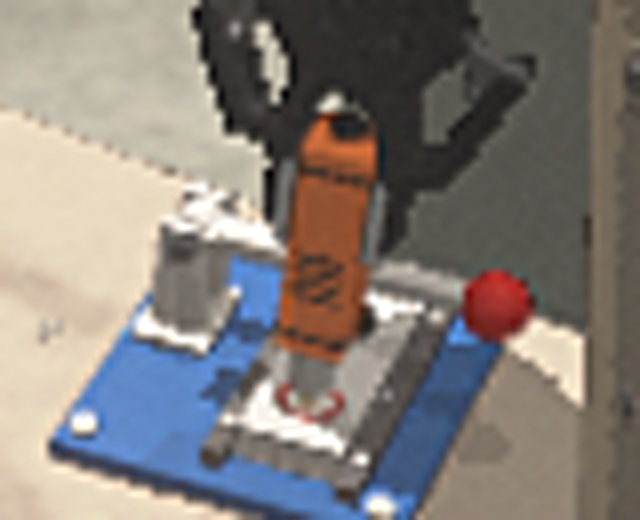

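The foot tip sits at about (309,402), inside the ring centred at (312,403). The force on it is about 4 N, the foot is about 5 mm in, and the clamp is still level. Handing in.

```bash
python3 -c "
from workcell import env
print(env.hand_in())"
```

```text
the job is handed in; nothing more can be done
None
```

I handed the job in with the clamp down on the coupon and the tester still gripped upright; its foot tip is inside the red ring, pushed in about 5 mm at roughly 4 N (estimated from tool height and wrist force), and no verdict came back.

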